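# Rack the tag applicators in reverse order

### The job

Move the three tag applicators from the steel wash rack to the wooden shop rack, one to a bay, in reverse order: the one now nearest the wash rack's yellow end goes into the bay farthest from the white tag bucket, the middle one into the middle bay, and the last one into the bay beside the bucket. Lay each flat, right way up and squarely across both rails, centred on them and in its bay, and leave the bucket and the glass jar standing where they are.

Things in the scene. Friction and masses are not known exactly. Their poses are not given: they have to be found in the camera images.
- red_applicator: Tag applicator: closed plier with red body and handles, steel jaws; loose, 0.2-0.4 kg, lies flat, 203 mm long, 24 thick. Origin: centre of underside; x to the jaws (+101; handle ends -102, spread 57 wide), z up. Pivot body at the origin, 56 (x) by 38 (y) by 24 high: grip it there across y from above. Starts lying across both rails in a wash rack bay.
- blue_applicator: Tag applicator: closed plier with blue body and handles, steel jaws; loose, 0.2-0.4 kg, lies flat, 203 mm long, 24 thick. Origin: centre of underside; x to the jaws (+101; handle ends -102, spread 57 wide), z up. Pivot body at the origin, 56 (x) by 38 (y) by 24 high: grip it there across y from above. Starts lying across both rails in a wash rack bay.
- black_applicator: Tag applicator: closed plier with black body and handles, steel jaws; loose, 0.2-0.4 kg, lies flat, 203 mm long, 24 thick. Origin: centre of underside; x to the jaws (+101; handle ends -102, spread 57 wide), z up. Pivot body at the origin, 56 (x) by 38 (y) by 24 high: grip it there across y from above. Starts lying across both rails in a wash rack bay.
- red_label: Flat red label plate, 22 by 44 mm, 3 mm thick, fixed on the wash rack's base board, on the robot's side of the bay in which the red applicator starts; it stays there. Origin: centre of its underside.
- blue_label: Flat blue label plate, 22 by 44 mm, 3 mm thick, fixed on the wash rack's base board, on the robot's side of the bay in which the blue applicator starts; it stays there. Origin: centre of its underside.
- black_label: Flat black label plate, 22 by 44 mm, 3 mm thick, fixed on the wash rack's base board, on the robot's side of the bay in which the black applicator starts; it stays there. Origin: centre of its underside.
- wash_rack: Full rack: steel rails, white board 270 mm square, fixed. Origin: at bench level, mid-row; x away from robot, y along row, z up; +y end: yellow posts and strip; -y end: dark posts. Rails along y at x=-55, +55, tops at z=60 mm. Bay centres y=-85, 0, 85. Dividing dowels (10 thick, on both rails, leaning out in x, tops z=107) at y=-127.5, -42.5, 42.5, 127.5. Between rails only the 12 mm board.
- shop_rack: Empty rack at the start: light wooden rails and dowels on a plywood board, fixed, dark brown end posts. Same shape, sizes, origin and axes as the wash rack: rails at x=-55 and +55 mm, tops at z=60 mm, bay centres at y=-85, 0 and +85 mm, dividing dowels up to z=107 mm.
- tag_bucket: White polymer bucket of yellow tags, loose, 84 mm across, 95 mm high, standing on the bench just beyond one end of the shop rack (about 187 mm from the rack's centre along its +y or -y). Origin: centre of its underside.
- pin_jar: Glass jar of steel pins with a steel lid, loose, 72 mm across, 94 mm high, standing beyond the other end of the shop rack. Origin: centre of its underside.
Things that resemble listed ones, but are neither listed nor needed, are in the scene too. What is shaped like the red_applicator but green or turquoise is not meant.

How it is judged:
By the outcome, as a careful person would: the job done as asked, in the order asked, and still so for the second after the job is handed in, with the robot touching nothing.
It also fails if it takes over 83 s, if anything falls off the work surface, if the arm or the gripper's body presses on something with over 40 N, if the wrist force passes 120 N, or if a joint passes its speed limit or range.

### The arm

A 7-joint arm with a two-finger parallel gripper is mounted at the origin on the work surface. World frame = base frame: x ahead of the robot, y to its left, z up, the work surface at z = 0. Lengths are in m, angles in rad, forces in N, time in s.
With the tool pointing down it reaches from about 0.4 to 0.85 m from the base axis. Payload 10.4 kg.
Tool frame: the origin (TCP) lies at the centre of the arm's flange, where the gripper is bolted on; the fingertips stand 182 mm ahead of it and the grasp point (between the pads) lies r.grasp_offset ahead of it (r.grasp_offset is the distance from the TCP to the grasp point, in m); z points along the fingers, y is the line along which they close (so a half turn about z gives the same grasp; the last joint's range is limited). The gripper opens to 87 mm and grips with 3 to 60 N. Pads are 19 mm wide; open, the fingers measure 117 mm over their backs; the gripper's body (75 mm by 190 mm) begins 51 mm behind the grasp point.
Start: joints at [-1.185, 0.332, -0.065, 1.46, 0.022, 1.35, -0.088], TCP at [0.248, 0.574, 0.405] pointing down, gripper open.
Joint ranges: [-2.6, 2.6], [-0.5, 2.12], [-1.47, 1.34], [0.16, 2.42], [-1.27, 4.41], [0.06, 2.06], [-2.6, 2.6]. Speed limits (rad/s): [2.22, 2.22, 2.79, 2.79, 3.14, 3.14, 3.14].

### API

Orientations are given as a unit quaternion [x, y, z, w].
In Python, from bench import status, vision, job, spotter, r gives the robot as it stands. The module is installed in compiled form; this text tells all that it offers.
- The arm moves only by the tool play_rows, never from a script. Its argument "series" is a list of rows, each a list of 6 numbers: the shift along the tool's x, y, z each as a share of 150 mm, from -1 to 1, then the turn, a rotation vector about the tool's x, y, z each as a share of 30 degrees, from -1 to 1. In form: [[x, y, z, ax, ay, az], ...]. A call has 1 to 5 rows; each row is the pose to reach, as a shift and turn from the pose commanded when the call began, along the tool's axes at that moment; what a row does not reach only later rows make up. A row lasts 1/10 s, in which the tool goes at most 50 mm and 8.59 degrees, less where a joint would pass 70% of its speed; a pose out of reach is approached as far as the arm can. A call with a number of a shift or a turn outside -1 to 1 is refused whole. A call with a gripper value outside its range is refused whole. "fingers" is the opening, from -1 (shut) to 1 (fully open), set as the call begins (left out, the last holds). The fingers move at their own pace and stop on an object; "squeeze" is the grip in N (left out, the last holds). Time passes only in rows, so rows that repeat a pose let the fingers close. It gives the time, the measured TCP pose, the force, the opening and the grip force at its end, in the units of the state.
- status.read_state(): the state, without advancing time (a new reading comes with each control period).
- vision.camera(name): name is "side" or "top" or "wrist"; returns the picture (400x640x3 uint8, blue, green, red); there is no depth.
- vision.calibration(name): a dict with "fx", "fy", "cx", "cy" (pixels), "D" ([k1, k2, p1, p2, k3] as OpenCV has them; the pictures are not rectified), "rvec" (rotation vector, rad) and "tvec" (3), from world to camera coordinates, as OpenCV has them; the wrist camera has in their place "T_tool_cam" (4x4, takes a point from camera to tool coordinates, whose origin is the TCP and whose axes are the flange's). Camera axes: x right, y down, z forward; pixel columns grow to the right and rows downward; lengths in m; the calibration is good to about 2 mm. A picture is of the moment at which its call begins: read the wrist's pose just before it. calibration takes no time and is no camera call.
- job.close_job(): hands the job in; it is judged then, once.
Trained networks look in the newest picture that a camera, given by its name, has taken for a name from the list of things; names that differ only in an ending like _2 or _b are one class to them, and where a whole thing is asked for, a point or a joint stands for the part that bears it (a point fixed in the world has none). Each returns a list of dicts, best first, with "conf" (0 to 1); they miss things now and then, are a little off and sometimes report something else, mostly with a low value. They report only what shows in the picture. A call takes as long as a camera call. They do not tell look-alikes from the thing itself.
- spotter.boxes_of(camera, name): "point" ([x, y, z] in m, in world coordinates, good to about 4 mm: the middle of the surface that is visible of it).
- spotter.regions_of(camera, name): "pixels" (400x640 bool, what is visible of it).
The state is a dict: "time": time; "joint_positions": joint angles; "joint_vel": joint speeds; "joint_torque": joint torques, N m; "ee_pos": TCP position; "eef_rot": TCP orientation; "ft_force": force on the tool from outside, world axes, zero at the start; "torque": the same for the moment, N m; "width": finger opening in m; "grip_force": force on a finger pad.
Only numpy, scipy, OpenCV 4.12 (cv2) and the standard library are available. Lean on these libraries where they do the work, as an engineer would, in place of code of your own. Each camera call takes 0.05 s, during which the arm holds its last target. There are 200 camera calls.

## Working session

There is one attempt and no reset: what is moved stays moved. The work goes in short steps, Python scripts to look and compute and a tool call to move; the robot and the scene stay as the last step left them, time stands still between calls to the robot, and variables do not carry over. Pictures are saved under pics/ and viewed, at most 14 in all, crops included, and the job is handed in when it is done.

Besides the shell and the picture viewer there is one more tool, called in YAML: its name, and indented under it one key for each argument. play_rows: Moves the arm, as the interface text tells. Shift numbers are shares of 150 mm and turn numbers shares of 30 degrees, none past 1 either way. Its arguments: {"type":"object","properties":{"series":{"type":"array","items":{"type":"array","items":{"type":"number"}}},"fingers":{"type":"number"},"squeeze":{"type":"number"}},"required":["series"]}

```bash
mkdir -p pics; python3 - <<'E'
from bench import status, vision, job, spotter, r
import cv2
s=status.read_state(); print(s, r.grasp_offset)
for c in("top","side"):
    cv2.imwrite(f"pics/{c}0.png",vision.camera(c)); print(vision.calibration(c))
    for n in("wash_rack","shop_rack","tag_bucket","pin_jar","red_applicator","blue_applicator","black_applicator","red_label","blue_label","black_label"):
        if c=="top": print(n,[( [round(v,3) for v in d["point"]],round(d["conf"],2)) for d in spotter.boxes_of(c,n)])
print(vision.calibration("wrist"))
E
```

```text
{'time': 0.0, 'joint_positions': array([-1.18463004,  0.33282763, -0.06472031,  1.46094177,  0.0216457 ,
        1.3498692 , -0.0885167 ]), 'joint_vel': array([ 0.00098486, -0.00022506, -0.00173872,  0.00173937, -0.00186675,
        0.00011447,  0.00031227]), 'joint_torque': array([ 4.21514260e-04, -6.23258615e+01,  2.46090547e-02, -3.89895773e+01,
       -6.14201557e-02,  3.98478890e-02,  1.65924944e-04]), 'ee_pos': array([0.24836273, 0.57339186, 0.40398124]), 'eef_rot': array([ 2.02946710e-01,  9.79189552e-01, -6.68806997e-04, -8.73552292e-05]), 'ft_force': array([ 0.21430859, -0.51511795,  0.05929371]), 'torque': array([ 0.01179211, -0.0506089 ,  0.01739045]), 'grip_force': 0.0, 'width': 0.08694002288681228} 0.1635
{'fx': 389.3304579578792, 'fy': 389.3304579578792, 'cx': 317.9651875818004, 'cy': 205.58668028405677, 'D': array([-0.03620295,  0.        ,  0.        ,  0.        ,  0.        ]), 'rvec': array([ 2.17295147, -2.17513679,  0.10513644]), 'tvec': array([-0.02561139,  0.56117262,  1.21126744])}
wash_rack [([0.46, -0.226, 0.009], 0.84)]
shop_rack [([0.502, 0.24, 0.012], 0.6
[... 578 characters left out ...]
893, 0.        , 0.        , 0.        , 0.        ]), 'rvec': array([ 2.09288081, -0.8777761 ,  0.44808398]), 'tvec': array([-0.41658801,  0.28908324,  0.88720269])}
{'fx': 280.15791566179604, 'fy': 280.15791566179604, 'cx': 321.1711517077697, 'cy': 196.93498115644454, 'D': array([-0.0287129,  0.       ,  0.       ,  0.       ,  0.       ]), 'T_tool_cam': array([[-6.23130509e-05, -9.60487092e-01, -2.78324528e-01,
         7.63819970e-02],
       [ 9.99999954e-01, -1.42539240e-04,  2.68011060e-04,
        -1.21034469e-03],
       [-2.97093330e-04, -2.78324499e-01,  9.60487056e-01,
         2.01396796e-02],
       [ 0.00000000e+00,  0.00000000e+00,  0.00000000e+00,
         1.00000000e+00]])}
```

View pics/top0.png

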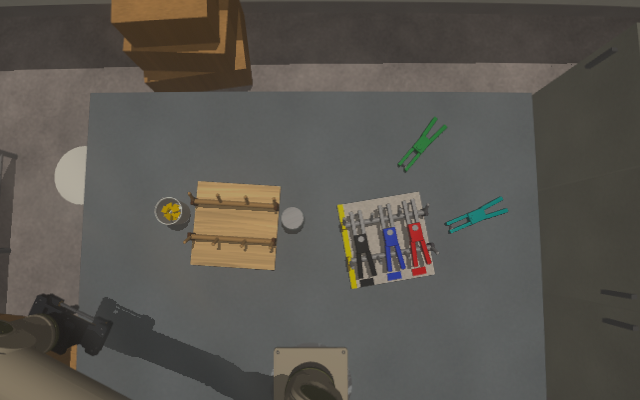

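View pics/side0.png

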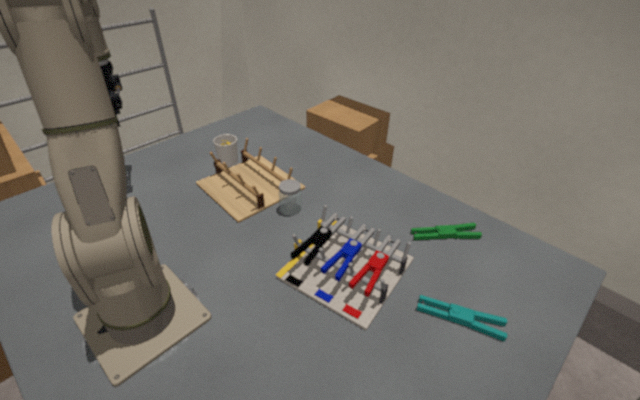

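Yellow end is at the left (+y), black nearest it; the bucket (170,210) is at the shop rack's +y end and the jar (292,218) at its −y end. So black goes to the −y bay, blue to the middle, red to the +y bay. Next, measure in an enlarged crop.

```bash
cat > h.py <<'E'
import numpy as np, cv2
from scipy.spatial.transform import Rotation as R
from bench import status, vision, job, spotter, r
def cam(name,s=None):
    c=vision.calibration(name); K=np.array([[c["fx"],0,c["cx"]],[0,c["fy"],c["cy"]],[0,0,1]])
    if name=="wrist":
        T=np.eye(4); T[:3,:3]=R.from_quat(s["eef_rot"]).as_matrix(); T[:3,3]=s["ee_pos"]
        W=np.linalg.inv(T@c["T_tool_cam"]); return K,c["D"],W[:3,:3],W[:3,3]
    return K,c["D"],cv2.Rodrigues(c["rvec"])[0],np.array(c["tvec"])
def unproj(C,px,z):
    K,D,Rm,t=C; u=cv2.undistortPoints(np.array(px,float).reshape(-1,1,2),K,D)[:,0]
    d=np.c_[u,np.ones(len(u))]@Rm; o=-Rm.T@t
    return (o+d*((np.array(z)-o[2])/d[:,2])[:,None])
def proj(C,P):
    K,D,Rm,t=C; return cv2.projectPoints(np.array(P,float),cv2.Rodrigues(Rm)[0],t,K,D)[0][:,0]
E
python3 - <<'E'
from h import *
C=cam("top"); im=cv2.imread("pics/top0.png")
for n,px in(("wash",[(338,205),(418,193),(434,275),(352,288)]),("shop",[(197,182),(281,186),(275,270),(191,267)])):
    P=unproj(C,px,.012)[:,:2]; print(n,P.round(4).tolist(),P.mean(0),[np.linalg.norm(P[i]-P[i-1]).round(3) for i in range(4)],[np.degrees(np.arctan2(*(P[i]-P[j])[::-1])).round(1) for i,j in((0,3),(1,2),(1,0),(2,3))])
cv2.imwrite("pics/c1.png",cv2.resize(im[180:295,330:445],None,fx=5.2,fy=5.2,interpolation=2))
cv2.imwrite("pics/c2.png",cv2.resize(im[170:280,180:310],None,fx=5.2,fy=5.2,interpolation=2))
E
```

```text
wash [[0.5644, -0.0907], [0.6032, -0.35], [0.3405, -0.3949], [0.3008, -0.1335]] [ 0.45221556 -0.24225935] [np.float64(0.267), np.float64(0.262), np.float64(0.266), np.float64(0.264)] [np.float64(9.2), np.float64(9.7), np.float64(-81.5), np.float64(-81.4)]
shop [[0.6398, 0.3663], [0.6262, 0.0932], [0.3575, 0.1103], [0.3666, 0.3781]] [0.49751544 0.23695445] [np.float64(0.273), np.float64(0.273), np.float64(0.269), np.float64(0.268)] [np.float64(-2.5), np.float64(-3.6), np.float64(-92.8), np.float64(-91.9)]
```

View pics/c1.png

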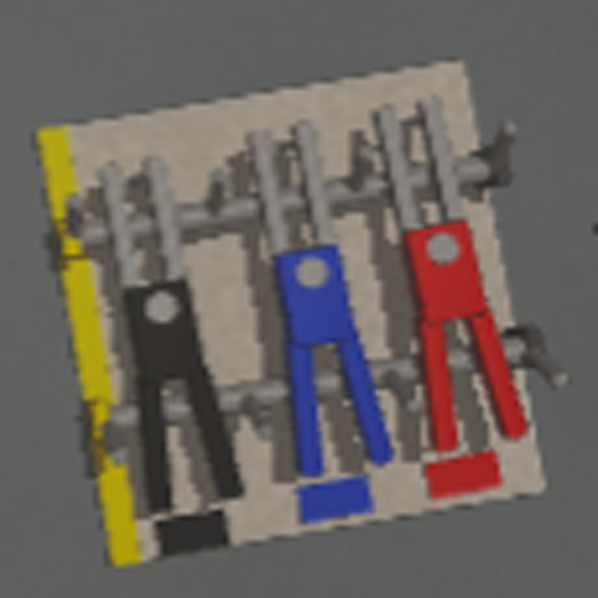

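View pics/c2.png

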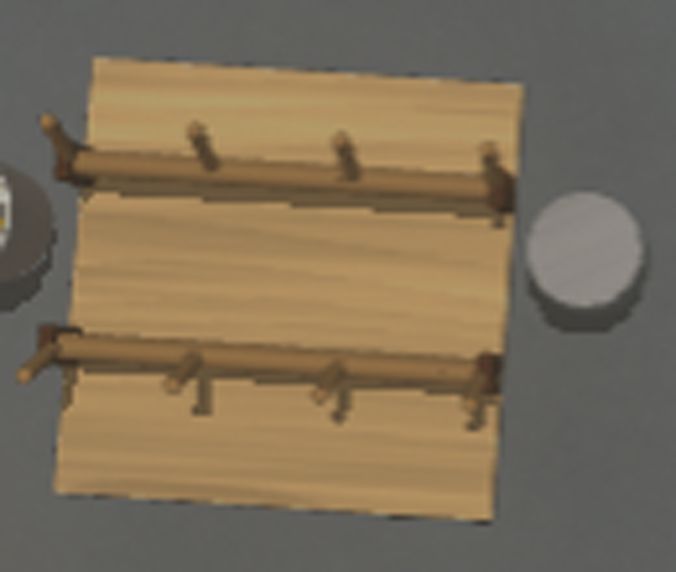

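```bash
python3 - <<'E'
from h import *
C=cam("top"); f=lambda p,o:(np.array(p,float)+.5)/5.2-.5+np.array(o)
def rep(n,px,z):
    P=unproj(C,px,z)[:,:2]; a=[(P[0]-P[3]),(P[1]-P[2])]; b=[(P[0]-P[1]),(P[3]-P[2])]
    print(n,P.mean(0).round(4),"len",[np.linalg.norm(v).round(3) for v in a+b],"yaw",[np.degrees(np.arctan2(v[1],v[0])).round(1) for v in a],[np.degrees(np.arctan2(-v[0],v[1])).round(1) for v in b])
w=(330,180)
rep("wash",f([(38,128),(463,62),(548,490),(112,567)],w),.012)
rep("shop",f([(93,58),(523,85),(493,521),(55,493)],(180,170)),.012)
rep("shop rail corners at posts",f([(78,168),(500,190),(488,372),(60,345)],(180,170)),.060)
rep("red",f([(407,230),(467,222),(487,312),(425,322)],w),.084)
rep("blue",f([(276,252),(336,245),(353,338),(292,347)],w),.084)
rep("black",f([(123,288),(187,281),(207,376),(140,382)],w),.084)
for c in("side",):
  vision.camera(c)
  for n in("shop_rack","tag_bucket","pin_jar"): print(n,[(np.round(d["point"],3),round(d["conf"],2)) for d in spotter.boxes_of(c,n)])
s=status.read_state(); print(R.from_quat(s["eef_rot"]).as_matrix().round(3),s["time"])
E
```

```text
wash [ 0.4545 -0.242 ] len [np.float64(0.272), np.float64(0.268), np.float64(0.268), np.float64(0.271)] yaw [np.float64(9.2), np.float64(9.9)] [np.float64(8.8), np.float64(9.6)]
shop [0.5008 0.2385] len [np.float64(0.27), np.float64(0.269), np.float64(0.269), np.float64(0.269)] yaw [np.float64(-3.4), np.float64(-3.5)] [np.float64(-3.7), np.float64(-3.5)]
shop rail corners at posts [0.5098 0.2342] len [np.float64(0.106), np.float64(0.108), np.float64(0.253), np.float64(0.255)] yaw [np.float64(-4.2), np.float64(-3.3)] [np.float64(-3.0), np.float64(-3.6)]
red [ 0.4759 -0.3205] len [np.float64(0.054), np.float64(0.053), np.float64(0.036), np.float64(0.037)] yaw [np.float64(9.9), np.float64(11.2)] [np.float64(7.4), np.float64(8.9)]
blue [ 0.4622 -0.2432] len [np.float64(0.056), np.float64(0.055), np.float64(0.035), np.float64(0.036)] yaw [np.float64(8.7), np.float64(9.4)] [np.float64(6.5), np.float64(8.2)]
black [ 0.4415 -0.1559] len [np.float64(0.055), np.float64(0.056), np.float64(0.037), np.float64(0.039)] yaw [np.float64(9.8), np.float64(11.3)] [np.float64(6.1), np.float64(5.0)]
shop_rack [(array([0.456, 0.236, 0.017]), 0.57)]
tag_bucket [(array([0.535, 0.402, 0.07 ]), 0.65)]
pin_jar [(array([0.505, 0.04 , 0.069]), 0.76)]
[[-0.918  0.398  0.   ]
 [ 0.398  0.918  0.   ]
 [-0.     0.    -1.   ]] 0.8
```

```bash
python3 - <<'E'
from h import *
C=cam("top"); im=cv2.imread("pics/top0.png")
o=-C[2].T@C[3]; print("campos",o)
def draw(c,yaw,crop,fn):
    k=5; x0,y0,x1,y1=crop; g=cv2.resize(im[y0:y1,x0:x1],None,fx=k,fy=k,interpolation=2)
    def L(a,b,col):
        M=R.from_euler("z",yaw,degrees=True).as_matrix(); P=proj(C,np.array([a,b])@M.T+[*c,0]); P=((P+.5-[x0,y0])*k-.5).round().astype(int); cv2.line(g,tuple(map(int,P[0])),tuple(map(int,P[1])),col,1)
    q=.135
    for a,b in(((q,q),(q,-q)),((q,-q),(-q,-q)),((-q,-q),(-q,q)),((-q,q),(q,q))): L((*a,.012),(*b,.012),(0,0,255))
    for sx in(-.055,.055):
        L((sx,-q,.06),(sx,q,.06),(255,255,0))
        for y in(-.1275,-.0425,.0425,.1275): L((sx,y,.06),(sx,y,.107),(255,0,255))
    cv2.imwrite(fn,g)
draw((.5008,.2385),-3.5,(180,170,310,285),"pics/o1.png"); draw((.4545,-.242),9.3,(330,180,445,295),"pics/o2.png")
cv2.imwrite("pics/o.png",np.hstack([cv2.resize(cv2.imread("pics/o1.png"),(400,354)),cv2.resize(cv2.imread("pics/o2.png"),(354,354))]))
E
```

```text
campos [ 0.44439851 -0.0234118   1.25884921]
```

View pics/o.png

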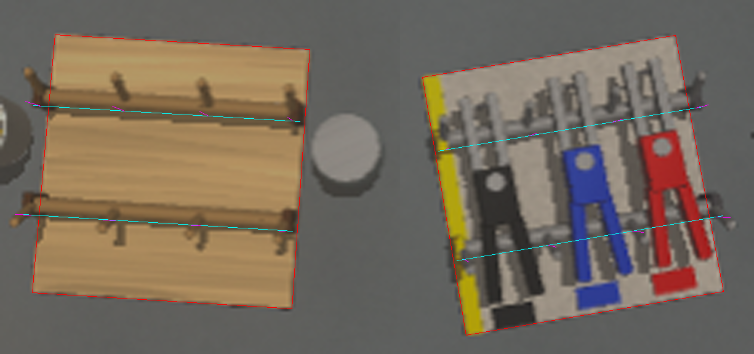

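```bash
cat >> h.py <<'E'
def frame(th):  # tool down, tool y along rack y at yaw th (deg)
    c,s=np.cos(np.radians(th)),np.sin(np.radians(th)); return np.array([[-c,-s,0],[-s,c,0],[0,0,-1.]]).T
def plan(wps,start=None):  # wps: (x,y,z,yaw); prints calls; start=(pos,Rmat)
    s=status.read_state(); p,M=start or (np.array(s["ee_pos"]),R.from_quat(s["eef_rot"]).as_matrix())
    for w in wps:
        for _ in range(12):
            g=np.array(w[:3]); G=frame(w[3]); d=M.T@(g-p); rv=R.from_matrix(M.T@G).as_rotvec()
            k=min(1,.15/max(np.abs(d).max(),1e-9)); kr=min(1,np.radians(30)/max(np.abs(rv).max(),1e-9))
            row=np.r_[d*k/.15,rv*kr/np.radians(30)]; n=max(np.ceil(np.linalg.norm(d*k)/.05),np.ceil(np.degrees(np.linalg.norm(rv*kr))/8.59))
            row=row.round(3); print(w,row.tolist(),"rows>=",int(n))
            p=p+M@row[:3]*.15; M=M@R.from_rotvec(row[3:]*np.radians(30)).as_matrix()
            if k==1 and kr==1: break
E
python3 -c "
from h import *
plan([(.505,.237,.40,-3.5)])"
```

```text
(0.505, 0.237, 0.4, -3.5) [-1.0, -0.56, 0.013, 0.0, 0.0, -0.664] rows>= 4
(0.505, 0.237, 0.4, -3.5) [-0.864, -1.0, 0.015, 0.0, 0.0, -0.0] rows>= 4
(0.505, 0.237, 0.4, -3.5) [-0.231, -0.267, 0.004, 0.0, 0.0, -0.0] rows>= 2
```

play_rows:
  series:
    - [-1.0, -0.56, 0.013, 0, 0, -0.664]
    - [-1.0, -0.56, 0.013, 0, 0, -0.664]
    - [-1.0, -0.56, 0.013, 0, 0, -0.664]
    - [-1.0, -0.56, 0.013, 0, 0, -0.664]
    - [-1.0, -0.56, 0.013, 0, 0, -0.664]

```text
time: 1.3
ee_pos: [0.3559, 0.4333, 0.4032]
eef_rot: [0.034, 0.999, -0.0, 0.001]
ft_force: [0.5, -0.7, -0.1]
width: 0.0865
grip_force: 0.0
```

play_rows:
  series:
    - [-0.864, -1.0, 0.015, 0, 0, 0]
    - [-0.864, -1.0, 0.015, 0, 0, 0]
    - [-0.864, -1.0, 0.015, 0, 0, 0]
    - [-0.864, -1.0, 0.015, 0, 0, 0]
    - [-0.864, -1.0, 0.015, 0, 0, 0]

```text
time: 1.8
ee_pos: [0.4765, 0.2736, 0.4007]
eef_rot: [0.035, 0.999, -0.001, 0.001]
ft_force: [-0.5, 0.2, 0.8]
width: 0.087
grip_force: 0.0
```

play_rows:
  series:
    - [-0.231, -0.267, 0.004, 0, 0, 0]
    - [-0.231, -0.267, 0.004, 0, 0, 0]
    - [-0.231, -0.267, 0.004, 0, 0, 0]
    - [-0.231, -0.267, 0.004, 0, 0, 0]

```text
time: 2.2
ee_pos: [0.5043, 0.2386, 0.3999]
eef_rot: [0.03, 1.0, 0.0, -0.0]
ft_force: [0.0, 0.8, -0.2]
width: 0.0869
grip_force: 0.0
```

```bash
python3 - <<'E'
from h import *
s=status.read_state(); im=vision.camera("wrist"); cv2.imwrite("pics/w1.png",im); print(s["time"],s["ee_pos"],R.from_quat(s["eef_rot"]).as_matrix().round(3).tolist())
np.savez("w1.npz",p=s["ee_pos"],q=s["eef_rot"])
E
```

```text
2.2 [0.50430638 0.23864523 0.39987984] [[-0.998, 0.059, -0.0], [0.059, 0.998, 0.001], [0.0, 0.001, -1.0]]
```

View pics/w1.png

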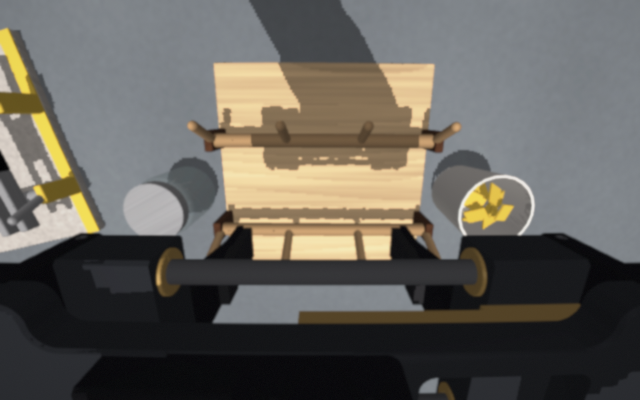

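```bash
cat > m.py <<'E'
from h import *
d=np.load("w1.npz"); C=cam("wrist",{"ee_pos":d["p"],"eef_rot":d["q"]})
M=R.from_euler("z",-3.5,degrees=True).as_matrix()
def show(n,px,z): print(n,(unproj(C,px,z)-[.5008,.2385,0])@M)
np.set_printoptions(precision=4,suppress=True)
show("far board",[(214,63),(435,63)],.012)
show("far rail",[(215,141),(435,142)],.056)
show("near rail",[(232,229),(420,230)],.056)
show("dowel base far",[(283,139),(366,139)],.056)
show("dowel base near",[(289,235),(360,235)],.056)
E
python3 m.py; python3 - <<'E'
import cv2
im=cv2.imread("pics/w1.png"); cv2.imwrite("pics/w1c.png",cv2.resize(im[50:250,180:460],None,fx=2.85,fy=2.85,interpolation=2))
E
```

```text
far board [[-0.1357 -0.1305  0.012 ]
 [-0.1362  0.1374  0.012 ]]
far rail [[-0.046  -0.1219  0.056 ]
 [-0.0453  0.1298  0.056 ]]
near rail [[ 0.0622 -0.1117  0.056 ]
 [ 0.0633  0.1233  0.056 ]]
dowel base far [[-0.0481 -0.044   0.056 ]
 [-0.0483  0.0504  0.056 ]]
dowel base near [[ 0.0701 -0.0407  0.056 ]
 [ 0.07    0.0483  0.056 ]]
```

View pics/w1c.png

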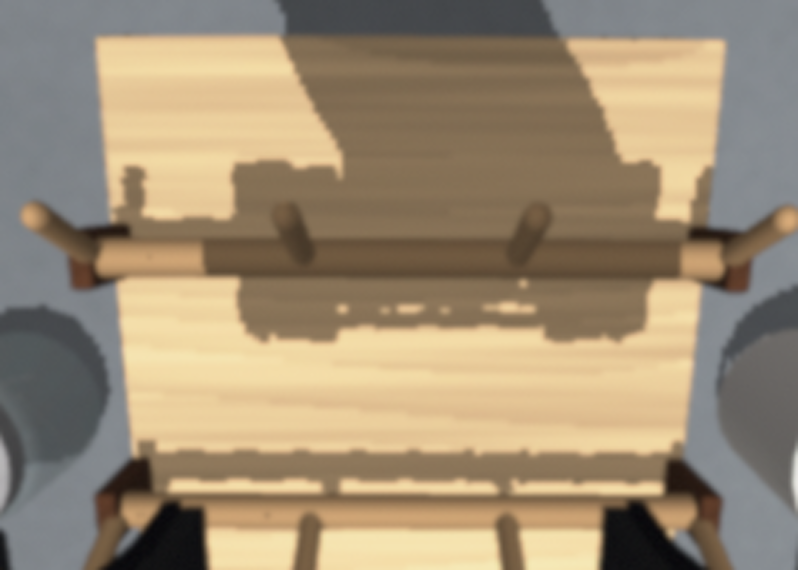

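```bash
python3 -c "
from h import *
plan([(.465,-.24,.40,9)])"
```

```text
(0.465, -0.24, 0.4, 9) [0.023, -1.0, -0.001, 0.001, -0.001, -0.412] rows>= 4
(0.465, -0.24, 0.4, 9) [0.243, -1.0, -0.0, 0.0, 0.0, -0.0] rows>= 4
(0.465, -0.24, 0.4, 9) [0.243, -1.0, -0.0, 0.0, 0.0, -0.0] rows>= 4
(0.465, -0.24, 0.4, 9) [0.034, -0.14, -0.0, 0.0, 0.0, -0.0] rows>= 1
```

play_rows:
  series:
    - [0.023, -1.0, 0, 0, 0, -0.412]
    - [0.023, -1.0, 0, 0, 0, -0.412]
    - [0.023, -1.0, 0, 0, 0, -0.412]
    - [0.023, -1.0, 0, 0, 0, -0.412]

```text
time: 2.65
ee_pos: [0.492, 0.082, 0.4005]
eef_rot: [-0.074, 0.997, -0.001, 0.0]
ft_force: [0.8, 0.3, -0.2]
width: 0.0873
grip_force: 0.0
```

play_rows:
  series:
    - [0.243, -1.0, 0, 0, 0, 0]
    - [0.243, -1.0, 0, 0, 0, 0]
    - [0.243, -1.0, 0, 0, 0, 0]
    - [0.243, -1.0, 0, 0, 0, 0]

```text
time: 3.05
ee_pos: [0.4786, -0.0712, 0.4004]
eef_rot: [-0.074, 0.997, -0.001, 0.0]
ft_force: [1.4, -0.2, -0.4]
width: 0.0871
grip_force: 0.0
```

play_rows:
  series:
    - [0.243, -1.0, 0, 0, 0, 0]
    - [0.243, -1.0, 0, 0, 0, 0]
    - [0.243, -1.0, 0, 0, 0, 0]
    - [0.243, -1.0, 0, 0, 0, 0]
  fingers: 0.38

```text
time: 3.45
ee_pos: [0.4653, -0.2247, 0.4003]
eef_rot: [-0.074, 0.997, -0.001, 0.0]
ft_force: [0.1, 0.2, -0.5]
width: 0.0639
grip_force: 0.0
```

play_rows:
  series:
    - [0.034, -0.14, 0, 0, 0, 0]
    - [0.034, -0.14, 0, 0, 0, 0]
    - [0.034, -0.14, 0, 0, 0, 0]

```text
time: 3.75
ee_pos: [0.4654, -0.2402, 0.3998]
eef_rot: [-0.078, 0.997, 0.0, -0.0]
ft_force: [0.2, 1.4, 0.0]
width: 0.0599
grip_force: 0.0
```

```bash
python3 - <<'E'
from h import *
s=status.read_state(); im=vision.camera("wrist"); cv2.imwrite("pics/w2.png",im); print(s["time"],s["ee_pos"],R.from_quat(s["eef_rot"]).as_matrix().round(3).tolist())
np.savez("w2.npz",p=s["ee_pos"],q=s["eef_rot"])
cv2.imwrite("pics/w2c.png",cv2.resize(im[40:240,180:460],None,fx=2.85,fy=2.85,interpolation=2))
E
```

```text
3.75 [ 0.46538157 -0.24022675  0.39978988] [[-0.988, -0.155, -0.0], [-0.155, 0.988, 0.001], [0.0, 0.001, -1.0]]
```

View pics/w2c.png

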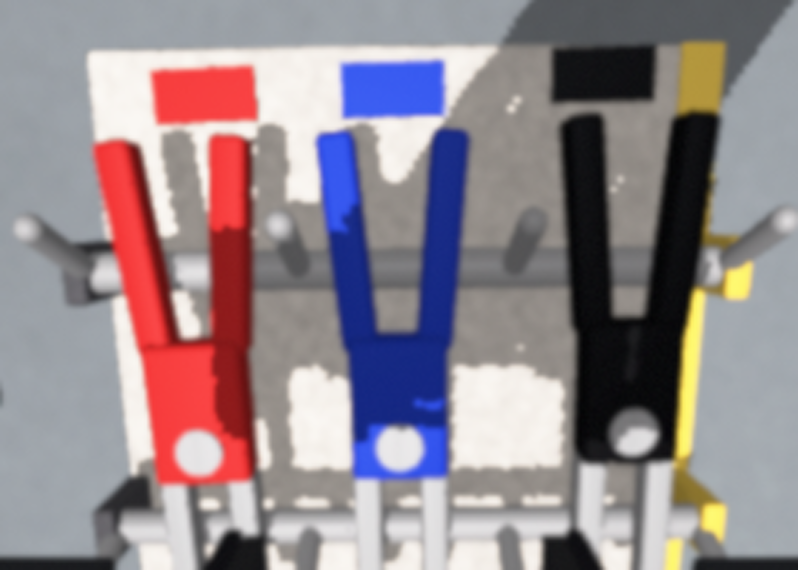

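```bash
python3 - <<'E'
from h import *
d=np.load("w2.npz"); C=cam("wrist",{"ee_pos":d["p"],"eef_rot":d["q"]})
f=lambda p:(np.array(p,float)+.5)/2.85-.5+np.array([180,40])
W=R.from_euler("z",9.3,degrees=True).as_matrix()[:2,:2]
def rep(n,px,z):  # order tl,tr,br,bl (image up=-x, right=+y)
    P=unproj(C,f(px),z)[:,:2]; a=[P[3]-P[0],P[2]-P[1]]; b=[P[1]-P[0],P[2]-P[3]]
    print(n,P.mean(0).round(4),"in wash",((P.mean(0)-[.4545,-.242])@W).round(4),"len",[np.linalg.norm(v).round(3).item() for v in a+b],"yaw",[np.degrees(np.arctan2(v[1],v[0])).round(1).item() for v in a],[np.degrees(np.arctan2(-v[0],v[1])).round(1).item() for v in b])
rep("red",[(146,347),(247,343),(255,480),(160,484)],.084)
rep("blue",[(349,337),(447,336),(447,477),(355,478)],.084)
rep("black",[(575,320),(683,319),(677,463),(577,460)],.084)
rep("rails",[(100,271),(715,265),(690,524),(125,524)],.056)
# jaws-tip/handle axis: handle ends midpoint at z=.084
for n,a,b in(("red",(117,143),(230,138)),("blue",(336,133),(453,132)),("black",(581,118),(701,115))):
    P=unproj(C,f([a,b]),.084)[:,:2]; print(n,"handle mid",P.mean(0).round(4))
E
```

```text
red [ 0.473  -0.3175] in wash [ 0.006  -0.0775] len [0.054, 0.054, 0.038, 0.037] yaw [9.7, 9.2] [11.1, 11.5]
blue [ 0.4589 -0.2435] in wash [ 0.0041 -0.0021] len [0.055, 0.055, 0.036, 0.036] yaw [10.3, 9.8] [9.5, 9.6]
black [ 0.4391 -0.1589] in wash [-0.0018  0.0845] len [0.054, 0.056, 0.04, 0.039] yaw [13.1, 12.0] [9.6, 7.1]
rails [ 0.4619 -0.2397] in wash [0.0077 0.001 ] len [0.108, 0.11, 0.245, 0.246] yaw [8.7, 9.4] [9.5, 8.9]
red handle mid [ 0.3761 -0.3362]
blue handle mid [ 0.3618 -0.2603]
black handle mid [ 0.3431 -0.1768]
```

```bash
python3 -c "
from h import *
plan([(.440,-.1575,.29,10.3),(.440,-.1575,.2355,10.3),(.440,-.1575,.36,10.3)])"
```

```text
(0.44, -0.1575, 0.29, 10.3) [0.082, 0.569, 0.732, 0.001, 0.0, -0.044] rows>= 3
(0.44, -0.1575, 0.2355, 10.3) [-0.0, -0.0, 0.364, 0.0, 0.0, -0.0] rows>= 2
(0.44, -0.1575, 0.36, 10.3) [-0.0, -0.0, -0.83, 0.0, 0.0, -0.0] rows>= 3
```

play_rows:
  series:
    - [0.082, 0.569, 0.3, 0, 0, -0.044]
    - [0.082, 0.569, 0.5, 0, 0, -0.044]
    - [0.082, 0.569, 0.732, 0, 0, -0.044]
    - [0.082, 0.569, 0.732, 0, 0, -0.044]
    - [0.082, 0.569, 0.732, 0, 0, -0.044]

```text
time: 4.3
ee_pos: [0.4399, -0.1588, 0.2911]
eef_rot: [-0.089, 0.996, -0.0, -0.0]
ft_force: [0.7, -0.3, 1.1]
width: 0.0599
grip_force: 0.0
```

play_rows:
  series:
    - [0, 0, 0.15, 0, 0, 0]
    - [0, 0, 0.28, 0, 0, 0]
    - [0, 0, 0.364, 0, 0, 0]
    - [0, 0, 0.364, 0, 0, 0]
    - [0, 0, 0.364, 0, 0, 0]

```text
time: 4.8
ee_pos: [0.4402, -0.1597, 0.2368]
eef_rot: [-0.088, 0.996, -0.0, 0.001]
ft_force: [0.9, 0.2, 0.7]
width: 0.0602
grip_force: 0.0
```

play_rows:
  series:
    - [0, 0, 0, 0, 0, 0]
    - [0, 0, 0, 0, 0, 0]
    - [0, 0, 0, 0, 0, 0]
    - [0, 0, 0, 0, 0, 0]
    - [0, 0, 0, 0, 0, 0]
  fingers: -1
  squeeze: 25

```text
time: 5.3
ee_pos: [0.4397, -0.1589, 0.2359]
eef_rot: [-0.089, 0.996, 0.0, 0.0]
ft_force: [-1.3, 3.9, 5.8]
width: 0.038
grip_force: 25.0
```

```bash
python3 -c "
from h import *
plan([(.440,-.1575,.36,10.2),(.504,.155,.36,-3.5),(.504,.155,.2375,-3.5)])"
```

```text
(0.44, -0.1575, 0.36, 10.2) [-0.004, 0.009, -0.828, 0.001, 0.001, -0.0] rows>= 3
(0.504, 0.155, 0.36, -3.5) [-0.4, 1.0, 0.0, -0.0, 0.0, 0.457] rows>= 4
(0.504, 0.155, 0.36, -3.5) [-0.141, 1.0, 0.0, -0.0, 0.0, -0.0] rows>= 4
(0.504, 0.155, 0.36, -3.5) [-0.006, 0.039, 0.0, -0.0, 0.0, -0.0] rows>= 1
(0.504, 0.155, 0.2375, -3.5) [0.0, 0.001, 0.817, -0.0, 0.0, -0.0] rows>= 3
```

play_rows:
  series:
    - [0, 0, -0.2, 0, 0, 0]
    - [0, 0, -0.5, 0, 0, 0]
    - [0, 0, -0.83, 0, 0, 0]
    - [0, 0, -0.83, 0, 0, 0]
    - [0, 0, -0.83, 0, 0, 0]

```text
time: 5.8
ee_pos: [0.4394, -0.1593, 0.3603]
eef_rot: [-0.089, 0.996, -0.0, 0.001]
ft_force: [0.2, -0.1, -3.5]
width: 0.0377
grip_force: 25.0
```

play_rows:
  series:
    - [-0.1, 0.25, 0, 0, 0, 0.1]
    - [-0.4, 1.0, 0, 0, 0, 0.457]
    - [-0.4, 1.0, 0, 0, 0, 0.457]
    - [-0.4, 1.0, 0, 0, 0, 0.457]
    - [-0.4, 1.0, 0, 0, 0, 0.457]

```text
time: 6.3
ee_pos: [0.4719, 0.0034, 0.3577]
eef_rot: [0.028, 1.0, -0.0, -0.002]
ft_force: [-0.3, 0.0, -2.6]
width: 0.0378
grip_force: 25.0
```

play_rows:
  series:
    - [-0.141, 1.0, 0, 0, 0, 0]
    - [-0.141, 1.0, 0, 0, 0, 0]
    - [-0.141, 1.0, 0, 0, 0, 0]
    - [-0.141, 1.0, 0, 0, 0, 0]
    - [-0.141, 1.0, 0, 0, 0, 0]

```text
time: 6.8
ee_pos: [0.5021, 0.1478, 0.3579]
eef_rot: [0.03, 1.0, -0.001, -0.002]
ft_force: [0.5, -1.5, -2.5]
width: 0.0378
grip_force: 25.0
```

```bash
python3 - <<'E'
from h import *
s=status.read_state();print(s["time"])
plan([(.504,.155,.30,-3.5)])
im=vision.camera("top"); cv2.imwrite("pics/t2.png",im)
cv2.imwrite("pics/t2c.png",cv2.resize(im[160:300,170:320],None,fx=4.2,fy=4.2,interpolation=2))
E
```

```text
6.8
(0.504, 0.155, 0.3, -3.5) [-0.011, 0.049, 0.386, -0.004, -0.006, 0.002] rows>= 2
```

Place: then fine down, then measure before release.

play_rows:
  series:
    - [-0.008, 0.04, 0.3, 0, 0, 0.01]
    - [-0.008, 0.04, 0.55, 0, 0, 0.01]
    - [-0.008, 0.04, 0.7, 0, 0, 0.01]
    - [-0.008, 0.04, 0.7, 0, 0, 0.01]
    - [-0.008, 0.04, 0.7, 0, 0, 0.01]

```text
time: 7.35
ee_pos: [0.5042, 0.152, 0.2554]
eef_rot: [0.034, 0.999, -0.0, -0.0]
ft_force: [-0.8, 0.5, -2.4]
width: 0.038
grip_force: 25.0
```

```bash
python3 -c "
from h import *
s=status.read_state();print(s['time'],s['ee_pos'],s['ft_force'])
plan([(.504,.155,.237,-3.5)])"
```

```text
7.35 [0.50417123 0.15197362 0.25537529] [-0.84562221  0.46992664 -2.39249647]
(0.504, 0.155, 0.237, -3.5) [0.002, 0.02, 0.122, -0.001, -0.001, -0.015] rows>= 1
```

play_rows:
  series:
    - [0.002, 0.018, 0.05, 0, 0, 0]
    - [0.002, 0.018, 0.09, 0, 0, 0]
    - [0.002, 0.018, 0.122, 0, 0, 0]
    - [0.002, 0.018, 0.127, 0, 0, 0]
    - [0.002, 0.018, 0.127, 0, 0, 0]

```text
time: 7.85
ee_pos: [0.5038, 0.1561, 0.236]
eef_rot: [0.033, 0.999, 0.0, 0.0]
ft_force: [-0.3, 0.2, -3.2]
width: 0.0379
grip_force: 25.0
```

play_rows:
  series:
    - [0, 0, 0, 0, 0, 0]
    - [0, 0, 0, 0, 0, 0]

```text
time: 8.05
ee_pos: [0.5038, 0.1561, 0.2361]
eef_rot: [0.033, 0.999, 0.0, 0.0]
ft_force: [-0.1, 0.3, -2.9]
width: 0.0375
grip_force: 25.0
```

play_rows:
  series:
    - [0, 0, 0.007, 0, 0, 0]
    - [0, 0, 0.014, 0, 0, 0]
    - [0, 0, 0.014, 0, 0, 0]

```text
time: 8.35
ee_pos: [0.504, 0.156, 0.2357]
eef_rot: [0.034, 0.999, 0.0, 0.0]
ft_force: [-9.8, -2.7, 20.6]
width: 0.0376
grip_force: 25.0
```

play_rows:
  series:
    - [0, 0, -0.006, 0, 0, 0]
    - [0, 0, -0.006, 0, 0, 0]
    - [0, 0, -0.006, 0, 0, 0]
    - [0, 0, -0.006, 0, 0, 0]
  fingers: 0.38

```text
time: 8.75
ee_pos: [0.5038, 0.1561, 0.2347]
eef_rot: [0.033, 0.999, 0.0, -0.0]
ft_force: [0.4, 0.1, 0.5]
width: 0.0577
grip_force: 0.0
```

play_rows:
  series:
    - [0, 0, -0.2, 0, 0, 0]
    - [0, 0, -0.5, 0, 0, 0]
    - [0, 0, -0.8, 0, 0, 0]
    - [0, 0, -0.8, 0, 0, 0]

```text
time: 9.15
ee_pos: [0.5053, 0.1564, 0.3609]
eef_rot: [0.034, 0.999, 0.002, 0.004]
ft_force: [0.4, 0.7, -0.3]
width: 0.0599
grip_force: 0.0
```

```bash
python3 -c "
from h import *
s=status.read_state();print(s['time'],s['ee_pos'],s['width'])
plan([(.4605,-.243,.36,9.8),(.4605,-.243,.236,9.8)])"
```

```text
9.15 [0.50527357 0.15641471 0.36094043] 0.059913795681364033
(0.4605, -0.243, 0.36, 9.8) [0.045, -1.0, -0.003, 0.007, 0.017, -0.455] rows>= 4
(0.4605, -0.243, 0.36, 9.8) [0.29, -1.0, 0.003, 0.0, 0.0, 0.0] rows>= 4
(0.4605, -0.243, 0.36, 9.8) [0.178, -0.612, 0.001, 0.0, 0.0, 0.0] rows>= 2
(0.4605, -0.243, 0.236, 9.8) [-0.0, 0.0, 0.827, 0.0, 0.0, 0.0] rows>= 3
```

play_rows:
  series:
    - [0.045, -1.0, 0, 0, 0, -0.455]
    - [0.045, -1.0, 0, 0, 0, -0.455]
    - [0.045, -1.0, 0, 0, 0, -0.455]
    - [0.045, -1.0, 0, 0, 0, -0.455]
    - [0.045, -1.0, 0, 0, 0, -0.455]

```text
time: 9.65
ee_pos: [0.4869, 0.0057, 0.3547]
eef_rot: [-0.084, 0.996, 0.0, 0.0]
ft_force: [0.1, 0.6, -0.3]
width: 0.06
grip_force: 0.0
```

play_rows:
  series:
    - [0.29, -1.0, 0, 0, 0, 0]
    - [0.29, -1.0, 0, 0, 0, 0]
    - [0.29, -1.0, 0, 0, 0, 0]
    - [0.29, -1.0, 0, 0, 0, 0]

```text
time: 10.05
ee_pos: [0.469, -0.1526, 0.3548]
eef_rot: [-0.083, 0.997, -0.001, -0.0]
ft_force: [-0.5, 1.1, 0.5]
width: 0.06
grip_force: 0.0
```

play_rows:
  series:
    - [0.178, -0.612, 0, 0, 0, 0]
    - [0.178, -0.612, 0, 0, 0, 0]
    - [0.178, -0.612, 0, 0, 0, 0]
    - [0.178, -0.612, 0, 0, 0, 0]
    - [0.178, -0.612, 0, 0, 0, 0]

```text
time: 10.55
ee_pos: [0.4602, -0.2413, 0.3544]
eef_rot: [-0.087, 0.996, 0.0, -0.0]
ft_force: [0.2, 0.7, -0.6]
width: 0.0599
grip_force: 0.0
```

```bash
python3 - <<'E'
from h import *
s=status.read_state();print(s['time'],s['ee_pos'],s['width'])
plan([(.4605,-.243,.30,9.8),(.4605,-.243,.236,9.8)])
im=vision.camera("top"); cv2.imwrite("pics/t3.png",im)
cv2.imwrite("pics/t3c.png",cv2.resize(im[170:280,180:310],None,fx=5.2,fy=5.2,interpolation=2))
E
```

```text
10.55 [ 0.46017485 -0.24126188  0.35440525] 0.05989868435432202
(0.4605, -0.243, 0.3, 9.8) [-0.0, -0.012, 0.363, 0.002, -0.0, 0.006] rows>= 2
(0.4605, -0.243, 0.236, 9.8) [-0.0, 0.0, 0.426, -0.0, -0.0, 0.0] rows>= 2
```

View pics/t3c.png

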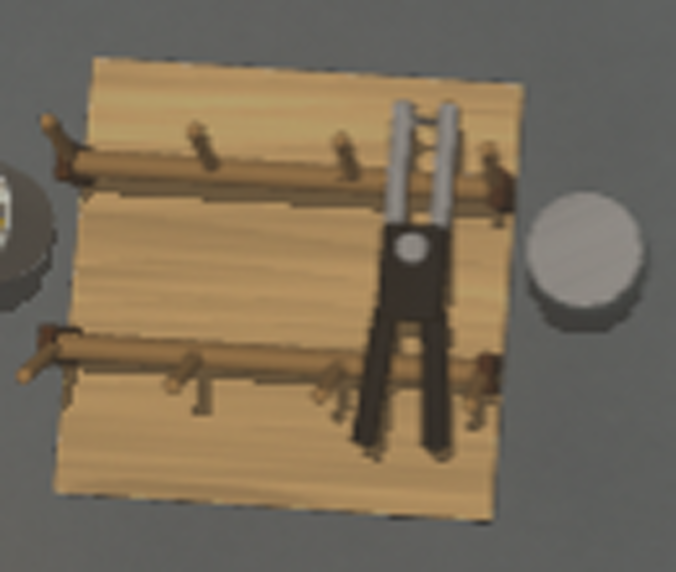

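```bash
python3 - <<'E'
from h import *
C=cam("top"); f=lambda p:(np.array(p,float)+.5)/5.2-.5+np.array((180,170))
M=R.from_euler("z",-3.5,degrees=True).as_matrix()[:2,:2]
np.set_printoptions(precision=4,suppress=True)
def sh(n,px,z): P=(unproj(C,f(px),z)[:,:2]-[.509,.2395])@M; print(n,P.tolist(),P.mean(0))
sh("black body",[(383,225),(448,228),(444,322),(378,318)],.084)
sh("black ends: jaw, handle",[(427,102),(402,447)],.080)
sh("rail pts",[(300,168),(300,351)],.056)
sh("dowel base top",[(210,166),(350,177)],.06)
sh("dowel base bot",[(193,356),(340,367)],.06)
E
```

```text
black body [[0.028945679229238033, -0.06793909126648469], [0.02948457492192975, -0.10588840410523188], [-0.025139149021025108, -0.10751324650258985], [-0.02515640371176578, -0.06910142576409957]] [ 0.002  -0.0876]
black ends: jaw, handle [[0.10303252085545304, -0.08761872749791735], [-0.09857342460761333, -0.08787626676887021]] [ 0.0022 -0.0877]
rail pts [[0.061873202118988696, -0.010989539805304609], [-0.04691651289144308, -0.01960265598368023]] [ 0.0075 -0.0153]
dowel base top [[0.05947105657908684, 0.04200413760267775], [0.05792550443182128, -0.04206776139292998]] [ 0.0587 -0.    ]
dowel base bot [[-0.05375619308630208, 0.04270314600154962], [-0.05486985301204551, -0.044796737518630454]] [-0.0543 -0.001 ]
```

play_rows:
  series:
    - [0, -0.012, 0.25, 0, 0, 0]
    - [0, -0.012, 0.5, 0, 0, 0]
    - [0, -0.012, 0.7, 0, 0, 0]
    - [0, -0.012, 0.789, 0, 0, 0]
    - [0, -0.012, 0.789, 0, 0, 0]

```text
time: 11.1
ee_pos: [0.4594, -0.2438, 0.2351]
eef_rot: [-0.086, 0.996, 0.001, -0.001]
ft_force: [-0.0, 0.3, 0.8]
width: 0.0602
grip_force: 0.0
```

play_rows:
  series:
    - [0, 0, 0, 0, 0, 0]
    - [0, 0, 0, 0, 0, 0]
    - [0, 0, 0, 0, 0, 0]
    - [0, 0, 0, 0, 0, 0]
    - [0, 0, 0, 0, 0, 0]
  fingers: -1

```text
time: 11.6
ee_pos: [0.4599, -0.2449, 0.2373]
eef_rot: [-0.086, 0.996, 0.0, 0.001]
ft_force: [-0.5, 2.5, 6.4]
width: 0.038
grip_force: 25.0
```

```bash
python3 - <<'E'
import cv2,numpy as np
for fn,cols,r0,r1 in(("top0",(228,231),194,216),("top0",(228,231),230,250),("w1",(228,238),130,152),("w1",(300,345),220,242)):
    im=cv2.imread(f"pics/{fn}.png").astype(float); print(fn,r0,[tuple(v) for v in im[r0:r1,cols[0]:cols[1]].mean(1).round().astype(int)[:,[1,2]].tolist()])
E
```

```text
top0 194 [(151, 179), (151, 178), (149, 179), (145, 179), (140, 173), (138, 171), (122, 151), (99, 128), (107, 139), (108, 141), (98, 126), (79, 101), (85, 104), (86, 106), (87, 106), (133, 164), (134, 165), (131, 163), (132, 163), (133, 165), (126, 156), (127, 156)]
top0 230 [(140, 173), (142, 177), (138, 171), (138, 171), (139, 172), (136, 169), (95, 120), (100, 130), (109, 143), (107, 138), (94, 121), (74, 92), (84, 103), (95, 117), (132, 163), (133, 165), (137, 169), (137, 170), (137, 168), (137, 170)]
w1 130 [(112, 133), (113, 134), (110, 131), (105, 128), (107, 133), (118, 149), (132, 166), (143, 180), (151, 190), (157, 197), (160, 201), (162, 204), (160, 201), (154, 194), (145, 183), (137, 172), (142, 175), (169, 204), (196, 228), (207, 235), (209, 236), (208, 236)]
w1 220 [(212, 238), (212, 238), (186, 219), (141, 168), (106, 130), (104, 131), (117, 148), (131, 165), (143, 180), (153, 193), (161, 202), (164, 206), (162, 204), (157, 198), (158, 196), (178, 213), (208, 233), (224, 242), (227, 244), (227, 245), (227, 245), (228, 245)]
```

```bash
python3 - <<'E'
from h import *
M=R.from_euler("z",-3.5,degrees=True).as_matrix()[:2,:2]
d=np.load("w1.npz"); W=cam("wrist",{"ee_pos":d["p"],"eef_rot":d["q"]})
for n,C,px in(("top",cam("top"),[(229,202.5),(229,238.5)]),("wrist",W,[(322,229),(233,139.8)])):
    P=(unproj(C,px,.0525)[:,:2]-[.509,.2395])@M; print(n,P.round(4).tolist(),P.mean(0).round(4))
E
```

```text
top [[0.0588, 0.0155], [-0.0528, 0.0064]] [0.003 0.011]
wrist [[0.0551, -0.0007], [-0.0554, -0.1035]] [-0.0001 -0.0521]
```

play_rows:
  series:
    - [0, 0, -0.2, 0, 0, 0]
    - [0, 0, -0.5, 0, 0, 0]
    - [0, 0, -0.83, 0, 0, 0]
    - [0, 0, -0.83, 0, 0, 0]
    - [0, 0, -0.83, 0, 0, 0]

```text
time: 12.1
ee_pos: [0.4594, -0.2452, 0.3614]
eef_rot: [-0.086, 0.996, -0.0, 0.001]
ft_force: [0.1, 0.9, -4.3]
width: 0.0381
grip_force: 25.0
```

```bash
python3 -c "
from h import *
plan([(.510,.2405,.36,-3.5),(.51,.2405,.255,-3.5)])"
```

```text
(0.51, 0.2405, 0.36, -3.5) [-0.282, 1.0, 0.003, -0.0, 0.004, 0.444] rows>= 4
(0.51, 0.2405, 0.36, -3.5) [-0.043, 1.0, 0.003, -0.0, -0.0, 0.0] rows>= 4
(0.51, 0.2405, 0.36, -3.5) [-0.043, 1.0, 0.003, -0.0, -0.0, 0.0] rows>= 4
(0.51, 0.2405, 0.36, -3.5) [-0.009, 0.214, 0.0, -0.0, -0.0, 0.0] rows>= 1
(0.51, 0.2405, 0.255, -3.5) [-0.0, 0.0, 0.7, -0.0, -0.0, 0.0] rows>= 3
```

play_rows:
  series:
    - [-0.07, 0.25, 0, 0, 0, 0.1]
    - [-0.282, 1.0, 0, 0, 0, 0.444]
    - [-0.282, 1.0, 0, 0, 0, 0.444]
    - [-0.282, 1.0, 0, 0, 0, 0.444]
    - [-0.282, 1.0, 0, 0, 0, 0.444]

```text
time: 12.6
ee_pos: [0.4754, -0.0857, 0.3588]
eef_rot: [0.027, 1.0, 0.001, -0.002]
ft_force: [0.8, -1.2, -4.1]
width: 0.0377
grip_force: 25.0
```

play_rows:
  series:
    - [-0.043, 1.0, 0, 0, 0, 0]
    - [-0.043, 1.0, 0, 0, 0, 0]
    - [-0.043, 1.0, 0, 0, 0, 0]
    - [-0.043, 1.0, 0, 0, 0, 0]

```text
time: 13.0
ee_pos: [0.4907, 0.0657, 0.359]
eef_rot: [0.026, 1.0, 0.001, -0.001]
ft_force: [-0.1, -0.1, -2.7]
width: 0.0376
grip_force: 25.0
```

play_rows:
  series:
    - [-0.043, 1.0, 0, 0, 0, 0]
    - [-0.043, 1.0, 0, 0, 0, 0]
    - [-0.043, 1.0, 0, 0, 0, 0]
    - [-0.043, 1.0, 0, 0, 0, 0]

```text
time: 13.4
ee_pos: [0.5055, 0.2153, 0.3586]
eef_rot: [0.026, 1.0, 0.001, -0.002]
ft_force: [-0.2, -0.1, -3.9]
width: 0.0375
grip_force: 25.0
```

play_rows:
  series:
    - [-0.009, 0.214, 0, 0, 0, 0]
    - [-0.009, 0.214, 0, 0, 0, 0]
    - [-0.009, 0.214, 0, 0, 0, 0]
    - [-0.009, 0.214, 0, 0, 0, 0]

```text
time: 13.8
ee_pos: [0.5102, 0.2392, 0.3598]
eef_rot: [0.031, 1.0, -0.001, -0.001]
ft_force: [0.0, -0.1, -3.5]
width: 0.0381
grip_force: 25.0
```

```bash
python3 -c "
from h import *
plan([(.51,.2405,.255,-3.5)])"
```

```text
(0.51, 0.2405, 0.255, -3.5) [0.001, 0.01, 0.698, -0.003, -0.003, -0.003] rows>= 3
```

play_rows:
  series:
    - [0, 0.008, 0.3, 0, 0, 0]
    - [0, 0.008, 0.55, 0, 0, 0]
    - [0, 0.008, 0.7, 0, 0, 0]
    - [0, 0.008, 0.8, 0, 0, 0]
    - [0, 0.008, 0.8, 0, 0, 0]

```text
time: 14.3
ee_pos: [0.51, 0.2408, 0.2396]
eef_rot: [0.031, 1.0, -0.001, -0.001]
ft_force: [0.4, -0.1, -2.7]
width: 0.038
grip_force: 25.0
```

play_rows:
  series:
    - [0, 0, 0, 0, 0, 0]
    - [0, 0, 0, 0, 0, 0]

```text
time: 14.5
ee_pos: [0.5106, 0.2418, 0.2424]
eef_rot: [0.031, 1.0, 0.001, 0.001]
ft_force: [1.1, 0.5, -4.5]
width: 0.0376
grip_force: 25.0
```

```bash
python3 -c "
from h import *
plan([(.51,.2405,.2375,-3.5)])"
```

```text
(0.51, 0.2405, 0.2375, -3.5) [0.004, -0.009, 0.032, 0.002, 0.003, -0.001] rows>= 1
```

play_rows:
  series:
    - [0.002, -0.004, 0.012, 0, 0, 0]
    - [0.002, -0.004, 0.022, 0, 0, 0]
    - [0.002, -0.004, 0.03, 0, 0, 0]
    - [0.002, -0.004, 0.03, 0, 0, 0]

```text
time: 14.9
ee_pos: [0.5099, 0.2412, 0.2373]
eef_rot: [0.031, 1.0, 0.0, 0.0]
ft_force: [-2.3, -0.9, 4.2]
width: 0.0378
grip_force: 25.0
```

play_rows:
  series:
    - [0, 0, 0.004, 0, 0, 0]
    - [0, 0, 0.004, 0, 0, 0]

```text
time: 15.1
ee_pos: [0.5099, 0.2412, 0.2372]
eef_rot: [0.031, 1.0, 0.0, 0.0]
ft_force: [-4.9, -2.9, 11.5]
width: 0.0377
grip_force: 25.0
```

play_rows:
  series:
    - [0, 0, -0.003, 0, 0, 0]
    - [0, 0, -0.003, 0, 0, 0]
    - [0, 0, -0.003, 0, 0, 0]
    - [0, 0, -0.003, 0, 0, 0]
  fingers: 0.38

```text
time: 15.5
ee_pos: [0.5098, 0.2412, 0.2363]
eef_rot: [0.031, 1.0, 0.0, 0.0]
ft_force: [-0.8, -0.5, -0.9]
width: 0.0581
grip_force: 0.0
```

play_rows:
  series:
    - [0, 0, -0.2, 0, 0, 0]
    - [0, 0, -0.5, 0, 0, 0]
    - [0, 0, -0.8, 0, 0, 0]
    - [0, 0, -0.8, 0, 0, 0]
    - [0, 0, -0.8, 0, 0, 0]

```text
time: 16.0
ee_pos: [0.51, 0.2412, 0.3572]
eef_rot: [0.031, 1.0, 0.001, 0.001]
ft_force: [-0.2, -0.6, -0.5]
width: 0.06
grip_force: 0.0
```

```bash
python3 -c "
from h import *
plan([(.4745,-.319,.36,10.5)])"
```

```text
(0.4745, -0.319, 0.36, 10.5) [0.002, -1.0, -0.006, 0.002, 0.004, -0.467] rows>= 4
(0.4745, -0.319, 0.36, 10.5) [0.252, -1.0, -0.006, 0.0, -0.0, 0.0] rows>= 4
(0.4745, -0.319, 0.36, 10.5) [0.252, -1.0, -0.005, 0.0, -0.0, 0.0] rows>= 4
(0.4745, -0.319, 0.36, 10.5) [0.165, -0.659, -0.004, 0.0, -0.0, 0.0] rows>= 3
```

play_rows:
  series:
    - [0.002, -1.0, 0, 0, 0, -0.467]
    - [0.002, -1.0, 0, 0, 0, -0.467]
    - [0.002, -1.0, 0, 0, 0, -0.467]
    - [0.002, -1.0, 0, 0, 0, -0.467]
    - [0.002, -1.0, 0, 0, 0, -0.467]

```text
time: 16.5
ee_pos: [0.5, 0.0903, 0.3551]
eef_rot: [-0.09, 0.996, -0.0, -0.001]
ft_force: [0.1, 0.9, -0.3]
width: 0.0598
grip_force: 0.0
```

play_rows:
  series:
    - [0.252, -1.0, 0, 0, 0, 0]
    - [0.252, -1.0, 0, 0, 0, 0]
    - [0.252, -1.0, 0, 0, 0, 0]
    - [0.252, -1.0, 0, 0, 0, 0]

```text
time: 16.9
ee_pos: [0.4899, -0.0677, 0.3556]
eef_rot: [-0.088, 0.996, -0.001, -0.001]
ft_force: [0.5, 0.8, 0.7]
width: 0.0601
grip_force: 0.0
```

play_rows:
  series:
    - [0.252, -1.0, 0, 0, 0, 0]
    - [0.252, -1.0, 0, 0, 0, 0]
    - [0.252, -1.0, 0, 0, 0, 0]
    - [0.252, -1.0, 0, 0, 0, 0]

```text
time: 17.3
ee_pos: [0.4798, -0.2218, 0.3556]
eef_rot: [-0.089, 0.996, -0.001, -0.001]
ft_force: [0.2, -0.1, -0.5]
width: 0.0603
grip_force: 0.0
```

play_rows:
  series:
    - [0.165, -0.659, 0, 0, 0, 0]
    - [0.165, -0.659, 0, 0, 0, 0]
    - [0.165, -0.659, 0, 0, 0, 0]
    - [0.165, -0.659, 0, 0, 0, 0]
    - [0.165, -0.659, 0, 0, 0, 0]

```text
time: 17.8
ee_pos: [0.4756, -0.3169, 0.3554]
eef_rot: [-0.093, 0.996, 0.001, -0.0]
ft_force: [-0.0, 0.1, -0.1]
width: 0.0599
grip_force: 0.0
```

```bash
python3 -c "
from h import *
plan([(.4745,-.319,.236,10.5)])
im=vision.camera('top'); cv2.imwrite('pics/t4.png',im)
cv2.imwrite('pics/t4c.png',cv2.resize(im[170:280,180:310],None,fx=5.2,fy=5.2,interpolation=2))"
```

```text
(0.4745, -0.319, 0.236, 10.5) [0.009, -0.014, 0.796, 0.003, -0.001, 0.006] rows>= 3
```

View pics/t4c.png

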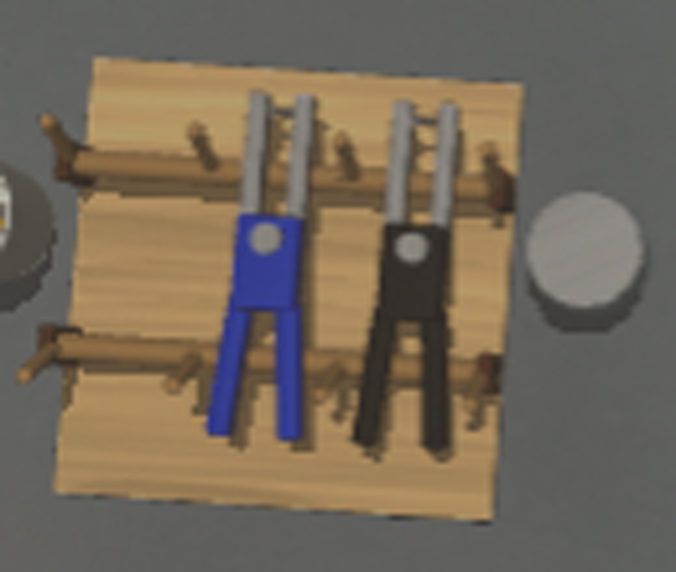

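Blue lies in the middle bay (body about (268,262)), parallel with black (413,273). Now red.

play_rows:
  series:
    - [0.008, -0.01, 0.25, 0, 0, 0]
    - [0.008, -0.01, 0.5, 0, 0, 0]
    - [0.008, -0.01, 0.7, 0, 0, 0]
    - [0.008, -0.01, 0.796, 0, 0, 0]
    - [0.008, -0.01, 0.796, 0, 0, 0]

```text
time: 18.35
ee_pos: [0.4736, -0.3192, 0.2353]
eef_rot: [-0.092, 0.996, 0.001, -0.001]
ft_force: [0.1, 0.4, -0.4]
width: 0.0601
grip_force: 0.0
```

play_rows:
  series:
    - [0, 0, 0, 0, 0, 0]
    - [0, 0, 0, 0, 0, 0]
    - [0, 0, 0, 0, 0, 0]
    - [0, 0, 0, 0, 0, 0]
    - [0, 0, 0, 0, 0, 0]
  fingers: -1

```text
time: 18.85
ee_pos: [0.4738, -0.3208, 0.2378]
eef_rot: [-0.092, 0.996, -0.0, 0.001]
ft_force: [-0.7, 1.4, 7.5]
width: 0.0375
grip_force: 25.0
```

play_rows:
  series:
    - [0, 0, -0.2, 0, 0, 0]
    - [0, 0, -0.5, 0, 0, 0]
    - [0, 0, -0.83, 0, 0, 0]
    - [0, 0, -0.83, 0, 0, 0]
    - [0, 0, -0.83, 0, 0, 0]

```text
time: 19.35
ee_pos: [0.4734, -0.3208, 0.3619]
eef_rot: [-0.092, 0.996, -0.0, 0.001]
ft_force: [0.5, 0.4, -5.2]
width: 0.038
grip_force: 25.0
```

```bash
python3 - <<'E'
from h import *
plan([(.5155,.3255,.365,-3.5)])
C=cam("top"); f=lambda p:(np.array(p,float)+.5)/5.2-.5+np.array((180,170))
M=R.from_euler("z",-3.5,degrees=True).as_matrix()[:2,:2]
for n,px in(("blue body",[(238,214),(304,218),(298,311),(233,308)]),("ends",[(281,93),(255,437)])):
    P=(unproj(C,f(px),.084)[:,:2]-[.509,.2395])@M; print(n,P.round(4).tolist(),P.mean(0).round(4))
E
```

```text
(0.5155, 0.3255, 0.365, -3.5) [-0.254, 1.0, -0.005, -0.001, 0.003, 0.467] rows>= 4
(0.5155, 0.3255, 0.365, -3.5) [-0.004, 1.0, -0.005, 0.0, 0.0, -0.0] rows>= 4
(0.5155, 0.3255, 0.365, -3.5) [-0.004, 1.0, -0.004, 0.0, 0.0, -0.0] rows>= 4
(0.5155, 0.3255, 0.365, -3.5) [-0.003, 1.0, -0.005, 0.0, 0.0, -0.0] rows>= 4
(0.5155, 0.3255, 0.365, -3.5) [-0.001, 0.286, -0.001, 0.0, 0.0, -0.0] rows>= 1
blue body [[0.0302, 0.0171], [0.0302, -0.0216], [-0.0239, -0.0224], [-0.0245, 0.0155]] [ 0.003  -0.0028]
ends [[0.1027, -0.0023], [-0.0979, -0.0032]] [ 0.0024 -0.0027]
```

play_rows:
  series:
    - [-0.06, 0.25, 0, 0, 0, 0.1]
    - [-0.254, 1.0, 0, 0, 0, 0.467]
    - [-0.254, 1.0, 0, 0, 0, 0.467]
    - [-0.254, 1.0, 0, 0, 0, 0.467]
    - [-0.254, 1.0, 0, 0, 0, 0.467]

```text
time: 19.85
ee_pos: [0.4838, -0.1618, 0.3592]
eef_rot: [0.027, 1.0, 0.001, -0.002]
ft_force: [-0.4, -0.6, -4.4]
width: 0.0378
grip_force: 25.0
```

play_rows:
  series:
    - [-0.004, 1.0, 0, 0, 0, 0]
    - [-0.004, 1.0, 0, 0, 0, 0]
    - [-0.004, 1.0, 0, 0, 0, 0]
    - [-0.004, 1.0, 0, 0, 0, 0]

```text
time: 20.25
ee_pos: [0.4932, -0.0099, 0.3595]
eef_rot: [0.026, 1.0, 0.001, -0.002]
ft_force: [-0.2, -0.9, -3.6]
width: 0.0378
grip_force: 25.0
```

play_rows:
  series:
    - [-0.004, 1.0, 0, 0, 0, 0]
    - [-0.004, 1.0, 0, 0, 0, 0]
    - [-0.004, 1.0, 0, 0, 0, 0]
    - [-0.004, 1.0, 0, 0, 0, 0]

```text
time: 20.65
ee_pos: [0.5021, 0.14, 0.3593]
eef_rot: [0.026, 1.0, 0.001, -0.002]
ft_force: [-0.1, -1.1, -3.3]
width: 0.038
grip_force: 25.0
```

play_rows:
  series:
    - [-0.003, 1.0, 0, 0, 0, 0]
    - [-0.003, 1.0, 0, 0, 0, 0]
    - [-0.003, 1.0, 0, 0, 0, 0]
    - [-0.003, 1.0, 0, 0, 0, 0]

```text
time: 21.05
ee_pos: [0.5108, 0.2898, 0.3587]
eef_rot: [0.026, 1.0, 0.001, -0.002]
ft_force: [-0.4, 0.4, -3.3]
width: 0.0375
grip_force: 25.0
```

play_rows:
  series:
    - [0, 0.29, 0, 0, 0, 0]
    - [0, 0.29, 0, 0, 0, 0]
    - [0, 0.29, 0, 0, 0, 0]
    - [0, 0.29, 0, 0, 0, 0]

```text
time: 21.45
ee_pos: [0.5159, 0.3247, 0.36]
eef_rot: [0.031, 1.0, -0.001, -0.001]
ft_force: [0.6, 0.7, -3.1]
width: 0.0375
grip_force: 25.0
```

```bash
python3 -c "
from h import *
plan([(.5155,.3265,.24,-3.5)])"
```

```text
(0.5155, 0.3265, 0.24, -3.5) [0.002, 0.013, 0.8, -0.004, -0.003, -0.003] rows>= 3
```

play_rows:
  series:
    - [0, 0.011, 0.3, 0, 0, 0]
    - [0, 0.011, 0.55, 0, 0, 0]
    - [0, 0.011, 0.7, 0, 0, 0]
    - [0, 0.011, 0.795, 0, 0, 0]
    - [0, 0.011, 0.795, 0, 0, 0]

```text
time: 21.95
ee_pos: [0.5154, 0.3266, 0.2404]
eef_rot: [0.031, 1.0, -0.001, -0.001]
ft_force: [0.1, -0.5, -2.6]
width: 0.0382
grip_force: 25.0
```

play_rows:
  series:
    - [0, 0, 0, 0, 0, 0]
    - [0, 0, 0, 0, 0, 0]

```text
time: 22.15
ee_pos: [0.5161, 0.328, 0.2439]
eef_rot: [0.031, 1.0, 0.001, 0.001]
ft_force: [0.6, 0.3, -2.3]
width: 0.0377
grip_force: 25.0
```

play_rows:
  series:
    - [0.002, -0.004, 0.015, 0, 0, 0]
    - [0.002, -0.004, 0.03, 0, 0, 0]
    - [0.002, -0.004, 0.038, 0, 0, 0]
    - [0.002, -0.004, 0.038, 0, 0, 0]

```text
time: 22.55
ee_pos: [0.5153, 0.3273, 0.2378]
eef_rot: [0.031, 1.0, 0.0, 0.0]
ft_force: [-4.3, -2.6, 7.6]
width: 0.038
grip_force: 25.0
```

Touching; release, lift and draw clear.

play_rows:
  series:
    - [0, 0, 0, 0, 0, 0]
    - [0, 0, 0, 0, 0, 0]
    - [0, 0, 0, 0, 0, 0]
    - [0, 0, 0, 0, 0, 0]
  fingers: 0.38

```text
time: 22.95
ee_pos: [0.5152, 0.3273, 0.2365]
eef_rot: [0.031, 1.0, 0.0, 0.0]
ft_force: [-0.4, 0.2, -0.0]
width: 0.0577
grip_force: 0.0
```

play_rows:
  series:
    - [0, 0, -0.2, 0, 0, 0]
    - [0, 0, -0.5, 0, 0, 0]
    - [0, 0, -0.9, 0, 0, 0]
    - [0, 0, -0.9, 0, 0, 0]
    - [0, 0, -0.9, 0, 0, 0]

```text
time: 23.45
ee_pos: [0.5156, 0.3275, 0.3738]
eef_rot: [0.031, 1.0, 0.001, 0.002]
ft_force: [0.3, 0.4, -1.2]
width: 0.06
grip_force: 0.0
```

play_rows:
  series:
    - [0.2, -1.0, 0, 0, 0, 0]
    - [0.2, -1.0, 0, 0, 0, 0]
    - [0.2, -1.0, 0, 0, 0, 0]
    - [0.2, -1.0, 0, 0, 0, 0]

```text
time: 23.85
ee_pos: [0.4752, 0.173, 0.3696]
eef_rot: [0.034, 0.999, -0.001, -0.001]
ft_force: [0.5, -0.5, 0.4]
width: 0.0601
grip_force: 0.0
```

play_rows:
  series:
    - [0.2, -1.0, 0, 0, 0, 0]
    - [0.2, -1.0, 0, 0, 0, 0]
    - [0.2, -1.0, 0, 0, 0, 0]
    - [0.2, -1.0, 0, 0, 0, 0]

```text
time: 24.25
ee_pos: [0.4354, 0.0261, 0.3699]
eef_rot: [0.034, 0.999, -0.001, -0.001]
ft_force: [0.3, 0.8, -0.5]
width: 0.0602
grip_force: 0.0
```

play_rows:
  series:
    - [0, -1.0, 0, 0, 0, 0]
    - [0, -1.0, 0, 0, 0, 0]
    - [0, -1.0, 0, 0, 0, 0]
    - [0, -1.0, 0, 0, 0, 0]
    - [0, -1.0, 0, 0, 0, 0]

```text
time: 24.75
ee_pos: [0.4275, -0.1185, 0.3702]
eef_rot: [0.032, 1.0, -0.0, -0.001]
ft_force: [-0.1, 0.6, 0.5]
width: 0.0601
grip_force: 0.0
```

```bash
python3 -c "
from h import *
im=vision.camera('top'); cv2.imwrite('pics/t5.png',im)
a=cv2.resize(im[170:280,150:310],None,fx=4.9,fy=4.9,interpolation=2)
cv2.imwrite('pics/t5c.png',a)
b=vision.camera('side'); cv2.imwrite('pics/s5.png',cv2.resize(b[110:250,170:330],None,fx=4,fy=4,interpolation=2))"
```

```text
(no output)
```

View pics/t5c.png

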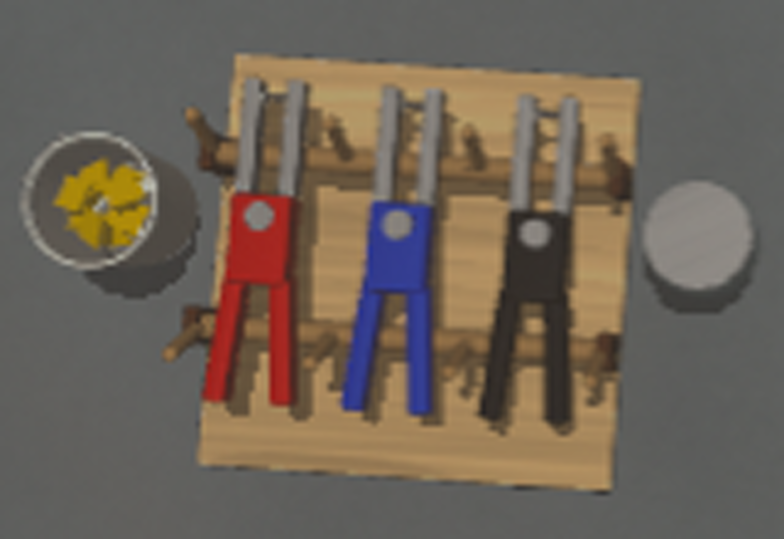

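View pics/s5.png

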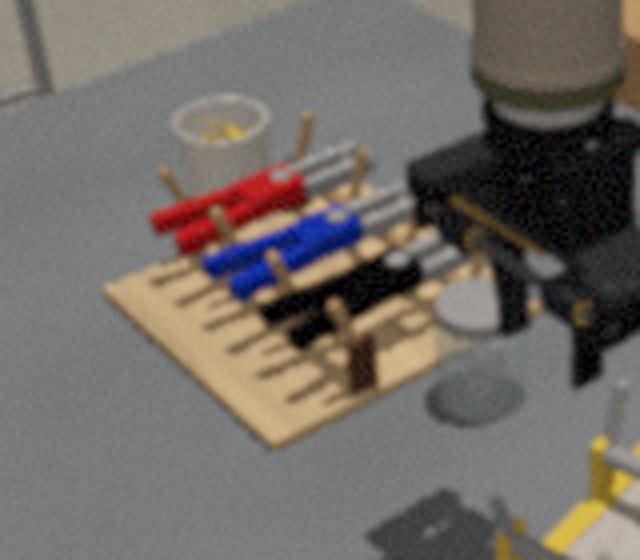

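Top view: red (262,240), blue (398,245) and black (535,255) each lie square in their bays. The side view shows them flat. The bucket and jar are still standing.

```bash
python3 -c "
from bench import job
print(job.close_job())"
```

```text
the job is handed in; nothing more can be done
None
```

The job is handed in: black is in the bay by the jar, blue in the middle and red beside the bucket, all flat and square, each about 1–3 mm off centre at most by my camera estimates, with bucket and jar left standing, at about 25 s of the 83 s allowed.

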